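Roll a tin to the sensor posts in a vending tray

TASK

The tin lies on its side in the near lane of the pulled-out vending tray. Roll it along the lane by pushing the top of it with your fingertips, in as many strokes as you need, until it lies centred between the two sensor posts, then take the hand away and leave it at rest. Touch the tin only on its top, do not shove it from behind or pick it up, and do not disturb the jars and the egg carton.

Things in the scene. Friction and masses are not known exactly. Their poses are not given: they have to be found in the camera images.
- tin: Full food tin, metal ends, paper label, diameter 66 mm, length 110 mm, about 0.42 kg, lying across the near lane. Origin at its centre, 33 mm above the deck; x along its axis, y and z turn as it rolls. A fingertip pressed lightly on its top and moved along the lane rolls it without slip: the tin goes half as far as the fingertip. Rolling resistance stops it within about 15 mm from 0.1 m/s.
- tray: Dark vending tray, 320 x 380 mm, fixed. Origin on the bench under the middle of the near lane; y along the lanes, x across (away from the robot). Flat level deck 30 mm above the bench, so the tin's top is at 96 mm. Near lane: x -65 to 65 mm, between 5 mm walls rising 40 mm above the deck, with 25 mm high stops at y -187 and 187 mm. Second lane with the jars: x 70 to 207 mm.
- sensors: Pair of black square posts, 20 x 20 mm, 62 mm tall from deck level, opposite each other just outside the near lane's two walls, centres 160 mm apart, fixed, with a thin flat white stripe across the deck between them. Origin midway between them at deck level, axes as the tray's. In place, the tin's centre is over that stripe. Posts are in either half of the lane; the tin starts in the other, 60 to 140 mm away.
- jar_big: Bystander: amber jam jar standing in the second lane, diameter 68 mm, height about 85 mm, origin at the centre of its underside, 30 mm above the bench.
- jar_small: Bystander: smaller amber jar with a black lid standing in the second lane, diameter 54 mm, height about 70 mm, origin at the centre of its underside.
- egg_carton: Bystander: cardboard egg carton on the bench to the left of the tray, 111 x 156 x 67 mm, origin at the centre of its underside.
Things that resemble listed ones, but are neither listed nor needed, are in the scene too. What is meant by the tin is not green or purple, and is the larger of those in its own colour.

How it is judged:
By the outcome, as a careful person would: the job done as asked, in the order asked, and still so for the second after the job is handed in, with the robot touching nothing.
It also fails if it takes over 58 s, if anything falls off the work surface, if the arm or the gripper's body presses on something with over 40 N, if the wrist force passes 120 N, or if a joint passes its speed limit or range.

ROBOT

A 6-joint arm with a two-finger parallel gripper is mounted at the origin on the work surface. World frame = base frame: x ahead of the robot, y to its left, z up, the work surface at z = 0. Lengths are in m, angles in rad, forces in N, time in s.
With the tool pointing down it reaches from about 0.35 to 0.975 m from the base axis. Payload 4.9 kg.
Tool frame: the origin (TCP) lies on the front face of the gripper's body, between the roots of the fingers; the fingertips stand ctrl.finger_overhang ahead of it and the grasp point (between the pads) lies 54 mm ahead of it (ctrl.finger_overhang is the distance from the TCP to the fingertips, in m); z points along the fingers, y is the line along which they close (so a half turn about z gives the same grasp; the last joint's range is limited). The gripper opens to 85 mm and grips with 20 to 120 N. Pads are 22 mm wide; open, the fingers measure 114 mm over their backs; the gripper's body (76 mm by 85 mm) begins 54 mm behind the grasp point. The pads swing forward as they close: fully open they stand 13 mm farther back than shut.
Start: joints at [1.225, 0.053, 1.613, -0, 1.476, -0.119], TCP at [0.141, 0.609, 0.304] pointing down, gripper open.
Joint ranges: [-3.01, 3.01], [-1.01, 2.22], [0.06, 2.58], [-1.02, 4.17], [0.09, 2.62], [-3.14, 3.14]. Speed limits (rad/s): [2.57, 2.57, 3.14, 3.14, 3.14, 3.14].

INTERFACE

Orientations are given as a rotation vector (axis times angle).
In Python, from station import ctrl, vision gives the robot as it stands. The module is installed in compiled form; this text tells all that it offers.
- The arm moves only by the tool drive_tool, never from a script. Its argument "rows" is a list of rows, each a list of 2 entries, a list of its own where there are three numbers: the shift along the tool's x, y, z in m, then the turn about the tool's z in rad. A call has 1 to 10 rows; each row shifts and turns the commanded pose from where the row before left it, along the tool's axes as they then stand; what a row does not reach is not made up. A row lasts 1/10 s, in which the tool goes at most 50 mm and 8.59 degrees, less where a joint would pass 70% of its speed; a pose out of reach is approached as far as the arm can. A call with a gripper value outside its range is refused whole. "jaw" is the closure, from 0 (fully open) to 1 (shut), set as the call begins (left out, the last holds). The fingers move at their own pace and stop on an object; "grip_force" is the grip in N (left out, the last holds). Time passes only in rows, so rows that do not move let the fingers close. It gives the time, the measured TCP pose, the force, the opening and the grip force at its end, in the units of the state.
- ctrl.get_obs(): the state, without advancing time (a new reading comes with each control period).
- vision.get_image(name): name is "scene" or "top" or "wrist"; returns a dict with "image" (480x640x3 uint8, blue, green, red), "vertical_fov" (degrees; the focal length in pixels is half the picture's height over the tangent of half this angle, whatever the lens; pixels are square), "cx", "cy" (the principal point, pixels), "R" (3x3) and "t" (3): a world point X has camera coordinates R X + t. Camera axes: x right, y down, z forward; pixel columns grow to the right and rows downward; lengths in m; the calibration is good to about 2 mm. A picture is of the moment at which its call begins. There is no depth.
- ctrl.finish_job(): hands the job in; it is judged then, once.
The state is a dict: "t": time; "q": joint angles; "dq": joint speeds; "effort": joint torques, N m; "tool_pos": TCP position; "tool_rot": TCP orientation; "contact_force": force on the tool from outside, world axes, zero at the start; "wrist_torque": the same for the moment, N m; "opening": finger opening in m; "grip_force": force on a finger pad.
Only numpy, scipy, OpenCV 4.12 (cv2) and the standard library are available. Lean on these libraries where they do the work, as an engineer would, in place of code of your own. Each camera call takes 0.05 s, during which the arm holds its last target. There are 200 camera calls.

## Working session

There is one attempt and no reset: what is moved stays moved. The work goes in short steps, Python scripts to look and compute and a tool call to move; the robot and the scene stay as the last step left them, time stands still between calls to the robot, and variables do not carry over. Pictures are saved under pics/ and viewed, at most 10 in all, crops included, and the job is handed in when it is done.

Besides the shell and the picture viewer there is one more tool, called after "Call:" as name([rows], argument=value, ...), one row to a line, values as JSON. drive_tool: Moves the arm, as the interface text tells. Its arguments: {"type":"object","properties":{"rows":{"type":"array","items":{"type":"array"}},"jaw":{"type":"number"},"grip_force":{"type":"number"}},"required":["rows"]}

```bash
mkdir -p pics; python3 - <<'E'
from station import ctrl, vision
import cv2,numpy as np
for n in("top","scene"):
    d=vision.get_image(n); cv2.imwrite(f"pics/{n}0.png",d["image"])
    np.savez(f"{n}0.npz",**d); print(n,d["vertical_fov"],d["cx"],d["cy"],d["R"].round(4).tolist(),d["t"])
o=ctrl.get_obs();print(o,ctrl.finger_overhang)
E
```

```text
top 56.43668449238313 319.28046814587486 238.19219161658322 [[0.0225, -0.9997, -0.0032], [-0.9782, -0.0214, -0.2063], [0.2062, 0.0077, -0.9785]] [0.17575256 0.51341769 0.93010224]
scene 54.99274409536995 314.5397427890642 238.38555426267635 [[0.3107, 0.9505, 0.0008], [0.8114, -0.2647, -0.5212], [-0.4951, 0.1626, -0.8535]] [-0.33702619 -0.29884694  1.27937431]
{'t': 0.1, 'q': array([ 1.22499139e+00,  5.32645600e-02,  1.61416525e+00, -1.04462506e-05,
        1.47601233e+00, -1.19021927e-01]), 'dq': array([ 0.00075422, -0.00182067, -0.00306498, -0.00165732, -0.0009289 ,
        0.00039576]), 'effort': array([-1.19039379e-05, -3.94901776e+01, -3.71361959e+01, -1.67142039e-04,
        3.92503527e-03, -8.62339704e-06]), 'tool_pos': array([0.14039334, 0.60857896, 0.30279702]), 'tool_rot': array([-3.55418274e-01, -3.12100328e+00,  2.83044207e-03]), 'contact_force': array([ 0.26495258, -0.00138236,  0.66532026]), 'wrist_torque': array([-0.05198541,  0.01223709,  0.03535778]), 'grip_force': 0.0, 'opening': 0.08560528968193584} 0.0726
```

View pics/top0.png

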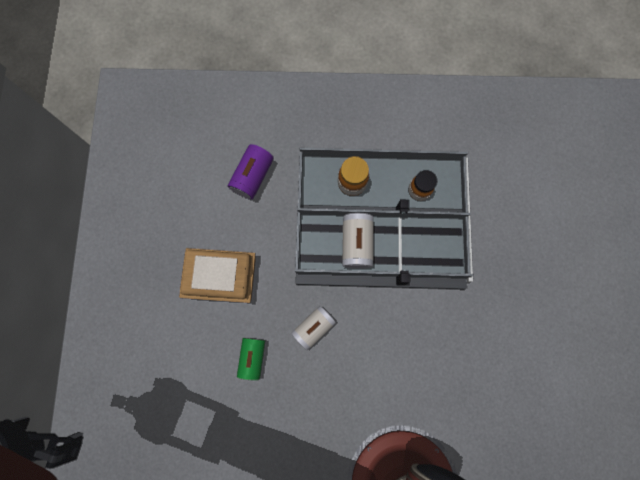

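View pics/scene0.png

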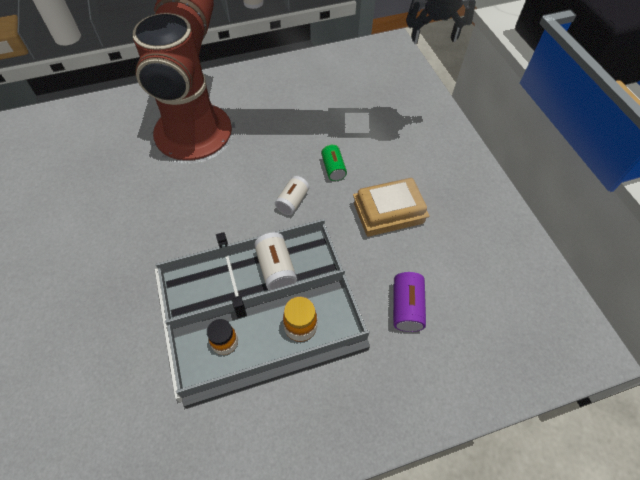

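```bash
cat > h.py <<'E'
import numpy as np
def pt(d,u,v,z):
    f=240/np.tan(np.radians(float(d["vertical_fov"]))/2)
    R,t=d["R"],d["t"]; c=-R.T@t
    r=R.T@np.array([(u-d["cx"])/f,(v-d["cy"])/f,1.]); return c+r*(z-c[2])/r[2]
def px(d,X):
    f=240/np.tan(np.radians(float(d["vertical_fov"]))/2)
    p=d["R"]@np.array(X)+d["t"]; return p[:2]/p[2]*f+[d["cx"],d["cy"]]
E
python3 - <<'E'
import cv2
im=cv2.imread("pics/top0.png")
cv2.imwrite("pics/crop.png",cv2.resize(im[195:345,285:485],None,fx=4,fy=4,interpolation=cv2.INTER_CUBIC))
E
```

```text
(no output)
```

View pics/crop.png

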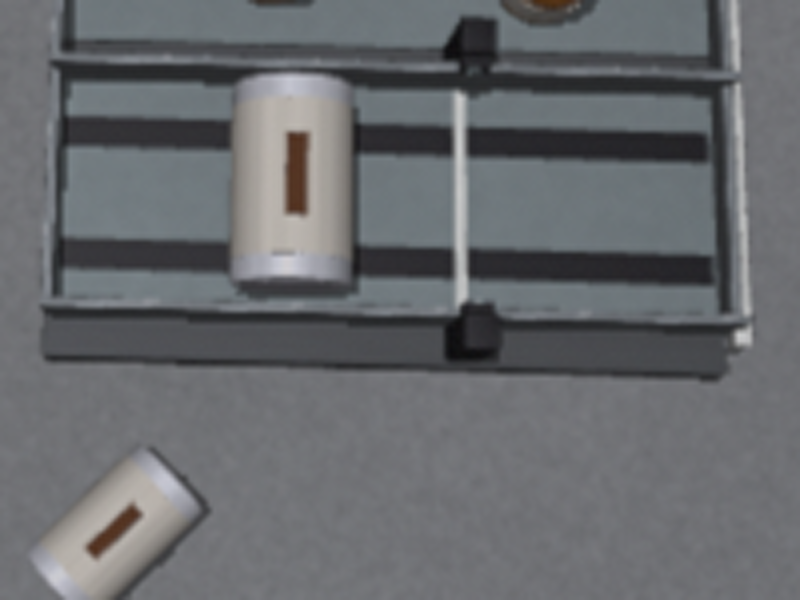

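The tin candidates are the white one in the lane, at top-image (358,240), and the white one on the bench, at (314,328). Green (251,358) and purple (251,171) are ruled out. The crop confirms the lane one is the larger white, so it is the tin. In the crop its sides are at columns 231 and 355, and the stripe runs from (460,90) to (461,303).

```bash
python3 - <<'E'
import numpy as np
from h import *
d=np.load("top0.npz")
P=lambda cx,cy,z: pt(d,285+cx/4-.375,195+cy/4-.375,z).round(4)
print("tin mid L/R",P(231,180,.063),P(355,180,.063))
print("tin top far/near",P(293,75,.063),P(293,285,.063))
print("label",P(298,133,.096),P(298,214,.096))
print("L edge",P(233,95,.063),P(231,265,.063),"R edge",P(354,95,.063),P(356,265,.063))
print("stripe",P(460,90,.03),P(461,303,.03))
print("near wall",P(45,305,.07),P(750,320,.07)); print("mid wall",P(55,62,.07),P(738,77,.07))
print("post tops",P(471,22,.092),P(479,313,.092))
E
```

```text
tin mid L/R [0.5054 0.1367 0.063 ] [0.5068 0.0693 0.063 ]
tin top far/near [0.5652 0.1033 0.063 ] [0.4484 0.1027 0.063 ]
label [0.5246 0.1031 0.096 ] [0.4811 0.1029 0.096 ]
L edge [0.5531 0.1362 0.063 ] [0.4586 0.1361 0.063 ] R edge [0.5546 0.0697 0.063 ] [0.4601 0.0688 0.063 ]
stripe [0.5674 0.0056 0.03  ] [0.4453 0.0068 0.03  ]
near wall [0.4337 0.2352 0.07  ] [ 0.434  -0.1394  0.07  ]
mid wall [0.5678 0.2342 0.07  ] [ 0.5674 -0.1392  0.07  ]
post tops [0.5889 0.0101 0.092 ] [0.4316 0.0084 0.092 ]
```

Call:
drive_tool([
  [[0,0,0],-0.1135],
  [[0,0,0],-0.1135],
  [[-0.026,-0.035,0],0],
  [[-0.026,-0.035,0],0],
  [[-0.026,-0.035,0],0],
  [[-0.026,-0.035,0],0],
  [[-0.026,-0.035,0],0],
  [[-0.026,-0.035,0],0],
  [[-0.026,-0.035,0],0],
  [[-0.026,-0.035,0],0],
], jaw=1)

```text
t: 1.1
tool_pos: [0.3491, 0.3274, 0.3035]
tool_rot: [0.001, -3.141, 0.0]
contact_force: [0.9, -0.3, -0.4]
opening: -0.0001
grip_force: 0.0
```

Call:
drive_tool([
  [[-0.026,-0.035,0],0],
  [[-0.026,-0.035,0],0],
  [[-0.026,-0.035,0],0],
  [[-0.026,-0.035,0],0],
  [[-0.026,-0.035,0],0],
  [[-0.026,-0.035,0],0],
  [[0,0,0],0],
  [[0,0,0],0],
])

```text
t: 1.9
tool_pos: [0.5046, 0.1185, 0.3032]
tool_rot: [-0.003, -3.14, -0.001]
contact_force: [-0.5, 0.3, -0.0]
opening: -0.0005
grip_force: 0.0
```

```bash
python3 - <<'E'
from station import ctrl, vision
import cv2,numpy as np
from scipy.spatial.transform import Rotation as R
o=ctrl.get_obs();print(o["t"],o["tool_pos"],R.from_rotvec(o["tool_rot"]).as_matrix().round(3),o["contact_force"],o["opening"],ctrl.finger_overhang)
d=vision.get_image("wrist"); cv2.imwrite("pics/w1.png",d["image"]); np.savez("w1.npz",**d)
E
```

```text
1.9 [0.50459211 0.11848021 0.30323648] [[-1.     0.002 -0.002]
 [ 0.002  1.     0.   ]
 [ 0.002  0.    -1.   ]] [-0.53780408  0.25166945 -0.001394  ] -0.0004923104110975237 0.0726
```

View pics/w1.png

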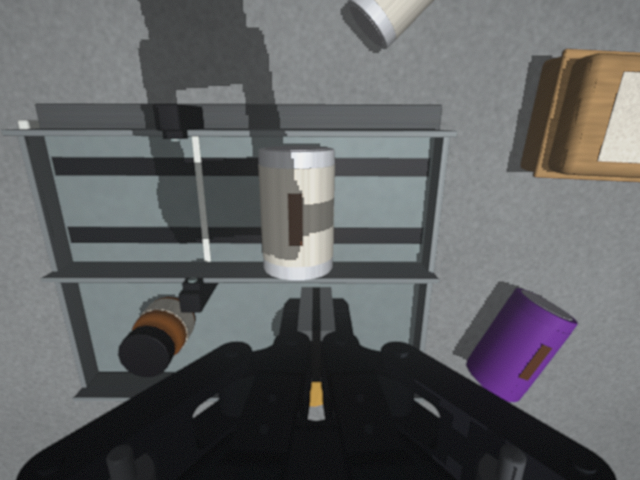

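The wrist view shows the closed fingertips at (316,290), the tin at (297,215) and the stripe from (196,140) to (207,260). Next I descend.

Call:
drive_tool([
  [[0,-0.008,0.04],0],
  [[0,0,0.04],0],
  [[0,0,0.03],0],
  [[0,0,0.015],0],
  [[0,0,0.004],0],
  [[0,0,0.002],0],
  [[0,0,0],0],
  [[0,0,0],0],
])

```text
t: 2.75
tool_pos: [0.5057, 0.1113, 0.1748]
tool_rot: [-0.001, 3.138, 0.0]
contact_force: [-0.8, 1.0, 0.4]
opening: -0.0001
grip_force: 0.0
```

Call:
drive_tool([
  [[0,0,0.002],0],
  [[0,0,0.001],0],
  [[0,0,0],0],
  [[0,0,0],0],
])

```text
t: 3.15
tool_pos: [0.5046, 0.111, 0.1699]
tool_rot: [0.0, -3.142, -0.0]
contact_force: [-0.4, -0.0, -0.3]
opening: -0.0002
grip_force: 0.0
```

Call:
drive_tool([
  [[0,0,0.001],0],
  [[0,0,0],0],
  [[0,0,0],0],
])

```text
t: 3.45
tool_pos: [0.5046, 0.111, 0.1688]
tool_rot: [0.0, -3.141, 0.0]
contact_force: [-0.2, -0.3, 0.2]
opening: 0.0002
grip_force: 0.0
```

Call:
drive_tool([
  [[0,0,0.001],0],
  [[0,0,0],0],
  [[0,0,0],0],
])

```text
t: 3.75
tool_pos: [0.5048, 0.1111, 0.1683]
tool_rot: [-0.0, 3.141, 0.0]
contact_force: [-1.4, 1.3, 2.7]
opening: 0.0003
grip_force: 1.6
```

Call:
drive_tool([
  [[0,0,0.0005],0],
  [[0,-0.002,0],0],
  [[0,-0.004,0],0],
  [[0,-0.004,0],0],
  [[0,-0.004,0],0],
  [[0,-0.004,0],0],
  [[0,-0.004,0],0],
  [[0,-0.002,0],0],
  [[0,0,0],0],
  [[0,0,0],0],
])

```text
t: 4.75
tool_pos: [0.5048, 0.087, 0.1685]
tool_rot: [0.0, -3.142, 0.0]
contact_force: [-4.3, -0.7, 7.9]
opening: -0.0
grip_force: 3.8
```

```bash
cat > look.py <<'E'
import sys,cv2,numpy as np
from station import vision
from h import pt
d=vision.get_image("top"); im=d["image"]; n=sys.argv[1]
cv2.imwrite(f"pics/{n}.png",cv2.resize(im[195:345,285:485],None,fx=4,fy=4,interpolation=cv2.INTER_CUBIC)); np.savez(n+".npz",**d)
# tin sides and stripe on given rows: warm/bright pixels against deck
for v in [int(a) for a in sys.argv[2:]] or (222,228,252,256):
    r=im[v].astype(int).min(1); r=np.convolve(r,[1],'same'); g=im[v].astype(int).sum(1)/3
    b=np.where(g[300:465]>150)[0]+300
    if len(b)==0: continue
    for s in np.split(b,np.where(np.diff(b)>1)[0]+1):
        if len(s)<2: continue
        def sub(i,j): return i+(150-g[i])/(g[j]-g[i])*(j-i)
        L=sub(s[0]-1,s[0]);Rr=sub(s[-1]+1,s[-1]); z=.063 if len(s)>12 else .03
        print(v,len(s),pt(d,L,v,z)[:2].round(4),pt(d,Rr,v,z)[:2].round(4))
E
python3 look.py t1
```

```text
(no output)
```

View pics/t1.png

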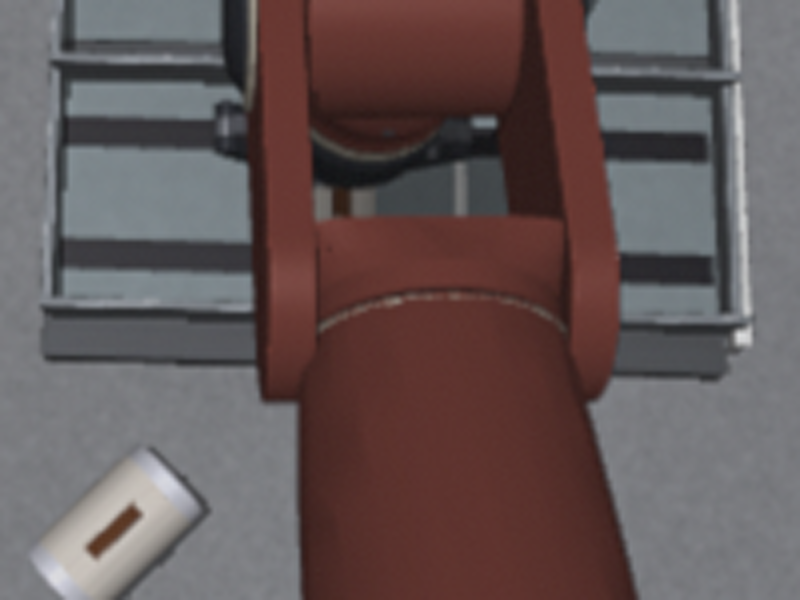

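The view is blocked by the arm, but the tin's right side has moved from column 355 to about 375, roughly 11 mm, so the rolling works. On to the next strokes.

Call:
drive_tool([
  [[0,0,-0.004],0],
  [[0,0,-0.006],0],
  [[0,0.007,0],0],
  [[0,0.006,0],0],
  [[0,0,0],0],
  [[0,0,0.005],0],
  [[0,0,0.003],0],
  [[0,0,0.002],0],
  [[0,0,0],0],
  [[0,0,0],0],
])

```text
t: 5.8
tool_pos: [0.5045, 0.1001, 0.1681]
tool_rot: [-0.0, -3.14, -0.001]
contact_force: [-5.1, -0.2, 6.4]
opening: -0.0001
grip_force: 3.2
```

Call:
drive_tool([
  [[0,-0.002,0],0],
  [[0,-0.004,0],0],
  [[0,-0.004,0],0],
  [[0,-0.004,0],0],
  [[0,-0.004,0],0],
  [[0,-0.004,0],0],
  [[0,-0.004,0],0],
  [[0,-0.004,0],0],
  [[0,-0.002,0],0],
  [[0,0,0],0],
])

```text
t: 6.8
tool_pos: [0.5045, 0.0677, 0.1685]
tool_rot: [-0.0, -3.14, 0.0]
contact_force: [-5.4, -0.6, 9.0]
opening: -0.0002
grip_force: 4.4
```

```bash
python3 - <<'E'
from station import ctrl, vision
import cv2,numpy as np
print(ctrl.get_obs()["tool_pos"])
d=vision.get_image("wrist"); cv2.imwrite("pics/w2.png",d["image"]); np.savez("w2.npz",**d)
E
```

```text
[0.50445964 0.06770473 0.16846191]
```

View pics/w2.png

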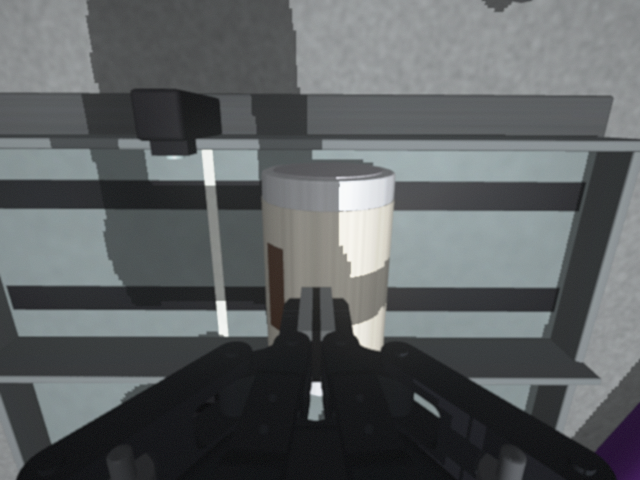

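The wrist view shows the tin straight in the lane with sides at columns 263 and 394. The fingertips are at 316, about 6 mm ahead of the tin's centre, and the stripe runs at about columns 208–223. That puts the tin near y 0.0745, so two more strokes and then a measurement.

Call:
drive_tool([
  [[0,0,-0.004],0],
  [[0,0,-0.006],0],
  [[0,0.008,0],0],
  [[0,0.006,0],0],
  [[0,0,0],0],
  [[0,0,0.005],0],
  [[0,0,0.003],0],
  [[0,0,0.002],0],
  [[0,0,0],0],
  [[0,0,0],0],
])

```text
t: 7.85
tool_pos: [0.5045, 0.0821, 0.1683]
tool_rot: [0.0, -3.14, -0.0]
contact_force: [-4.6, 0.6, 7.8]
opening: 0.0001
grip_force: 3.8
```

Call:
drive_tool([
  [[0,-0.002,0],0],
  [[0,-0.004,0],0],
  [[0,-0.005,0],0],
  [[0,-0.005,0],0],
  [[0,-0.005,0],0],
  [[0,-0.005,0],0],
  [[0,-0.004,0],0],
  [[0,-0.002,0],0],
  [[0,0,0],0],
  [[0,0,0],0],
])

```text
t: 8.85
tool_pos: [0.5045, 0.0497, 0.1684]
tool_rot: [-0.0, -3.14, 0.0]
contact_force: [-4.7, -1.3, 8.7]
opening: 0.0001
grip_force: 4.2
```

Call:
drive_tool([
  [[0,0,-0.004],0],
  [[0,0,-0.006],0],
  [[0,0.008,0],0],
  [[0,0.008,0],0],
  [[0,0,0],0],
  [[0,0,0.005],0],
  [[0,0,0.003],0],
  [[0,0,0.002],0],
  [[0,0,0],0],
  [[0,0,0],0],
])

```text
t: 9.85
tool_pos: [0.5045, 0.066, 0.1683]
tool_rot: [-0.0, -3.14, -0.0]
contact_force: [-2.8, 1.3, 7.9]
opening: 0.0001
grip_force: 3.8
```

Call:
drive_tool([
  [[0,-0.002,0],0],
  [[0,-0.004,0],0],
  [[0,-0.005,0],0],
  [[0,-0.005,0],0],
  [[0,-0.005,0],0],
  [[0,-0.005,0],0],
  [[0,-0.004,0],0],
  [[0,-0.002,0],0],
  [[0,0,0],0],
  [[0,0,0],0],
])

```text
t: 10.85
tool_pos: [0.5045, 0.0337, 0.1684]
tool_rot: [-0.0, -3.14, 0.001]
contact_force: [-5.0, -0.5, 9.3]
opening: -0.0001
grip_force: 4.3
```

```bash
python3 - <<'E'
from station import ctrl, vision
import cv2,numpy as np
print(ctrl.get_obs()["tool_pos"])
d=vision.get_image("wrist"); cv2.imwrite("pics/w3.png",d["image"]); np.savez("w3.npz",**d)
E
```

```text
[0.50450323 0.0336848  0.16841411]
```

View pics/w3.png

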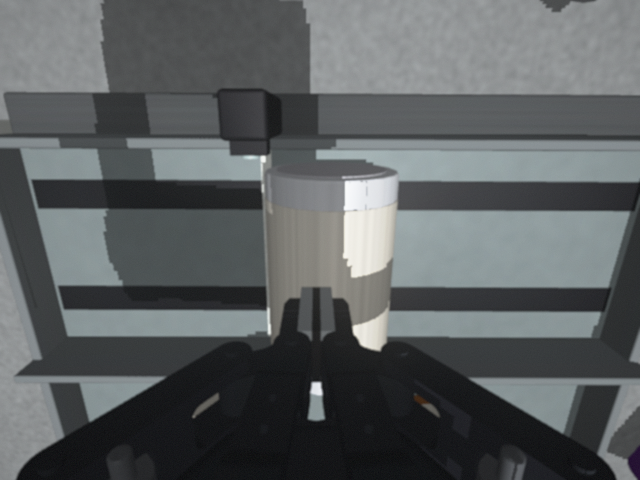

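The tin's sides are at columns 265 and 397 and the stripe is only just visible at its left edge. I'll compute the tin and stripe positions from the wrist images.

```bash
python3 - <<'E'
import numpy as np
from h import *
for n,L,R in(("w2",263,394),("w3",265,397)):
    d=np.load(n+".npz"); print(n,pt(d,L,190,.063),pt(d,R,190,.063),(pt(d,L,190,.063)+pt(d,R,190,.063))[1]/2)
d=np.load("w2.npz");print("stripe",pt(d,209,160,.03),pt(d,221.5,330,.03))
d=np.load("w1.npz");print("stripe w1",pt(d,197,140,.03),pt(d,207,257,.03), pt(d,260,165,.063),pt(d,334,165,.063))
E
```

```text
w2 [0.4587014  0.04121135 0.063     ] [0.45873317 0.10832695 0.063     ] 0.07476914980057886
w3 [0.45872871 0.00821487 0.063     ] [0.45875051 0.07581411 0.063     ] 0.04201449136377471
stripe [0.4471516  0.00512571 0.03      ] [0.56343401 0.00266511 0.03      ]
stripe w1 [0.44299153 0.00615109 0.03      ] [0.56290295 0.00377524 0.03      ] [0.46262068 0.07012101 0.063     ] [0.46275421 0.13533036 0.063     ]
```

Call:
drive_tool([
  [[0,0,-0.004],0],
  [[0,0,-0.006],0],
  [[0,0.008,0],0],
  [[0,0.008,0],0],
  [[0,0,0],0],
  [[0,0,0.005],0],
  [[0,0,0.003],0],
  [[0,0,0.002],0],
  [[0,0,0],0],
  [[0,0,0],0],
])

```text
t: 11.9
tool_pos: [0.5046, 0.05, 0.1682]
tool_rot: [-0.0, -3.14, -0.0]
contact_force: [-3.9, 0.3, 8.2]
opening: -0.0001
grip_force: 3.8
```

Call:
drive_tool([
  [[0,-0.002,0],0],
  [[0,-0.004,0],0],
  [[0,-0.005,0],0],
  [[0,-0.005,0],0],
  [[0,-0.005,0],0],
  [[0,-0.005,0],0],
  [[0,-0.004,0],0],
  [[0,-0.002,0],0],
  [[0,0,0],0],
  [[0,0,0],0],
])

```text
t: 12.9
tool_pos: [0.5045, 0.0177, 0.1684]
tool_rot: [-0.0, -3.14, 0.001]
contact_force: [-5.6, -0.0, 8.5]
opening: -0.0001
grip_force: 4.3
```

Call:
drive_tool([
  [[0,0,-0.004],0],
  [[0,0,-0.006],0],
  [[0,0.008,0],0],
  [[0,0.008,0],0],
  [[0,0,0],0],
  [[0,0,0.005],0],
  [[0,0,0.003],0],
  [[0,0,0.002],0],
  [[0,0,0],0],
  [[0,0,0],0],
])

```text
t: 13.9
tool_pos: [0.5046, 0.034, 0.1682]
tool_rot: [0.0, -3.14, -0.0]
contact_force: [-4.7, 0.6, 8.4]
opening: -0.0002
grip_force: 3.7
```

Call:
drive_tool([
  [[0,-0.002,0],0],
  [[0,-0.004,0],0],
  [[0,-0.005,0],0],
  [[0,-0.005,0],0],
  [[0,-0.005,0],0],
  [[0,-0.005,0],0],
  [[0,-0.004,0],0],
  [[0,-0.002,0],0],
  [[0,0,0],0],
  [[0,0,0],0],
])

```text
t: 14.9
tool_pos: [0.5045, 0.0016, 0.1684]
tool_rot: [-0.0, -3.14, 0.001]
contact_force: [-5.4, -0.2, 9.2]
opening: -0.0001
grip_force: 4.3
```

Call:
drive_tool([
  [[0,0,-0.005],0],
  [[0,0,-0.02],0],
  [[0,0,-0.035],0],
  [[0,0,-0.035],0],
  [[0,0.04,-0.02],0],
  [[0,0.045,0],0],
  [[0,0.045,0],0],
  [[0,0.045,0],0],
  [[0,0.045,0],0],
  [[0,0,0],0],
])

```text
t: 15.9
tool_pos: [0.5039, 0.2262, 0.282]
tool_rot: [0.009, -3.141, -0.002]
contact_force: [0.7, -0.7, 0.3]
opening: 0.0
grip_force: 0.0
```

```bash
python3 look.py t2
```

```text
222 25 [0.5471 0.0367] [ 0.5483 -0.018 ]
228 25 [0.5335 0.0367] [ 0.5347 -0.0179]
252 25 [0.4802 0.0371] [ 0.4814 -0.0177]
256 25 [0.4714 0.0372] [ 0.4726 -0.0177]
```

View pics/t2.png

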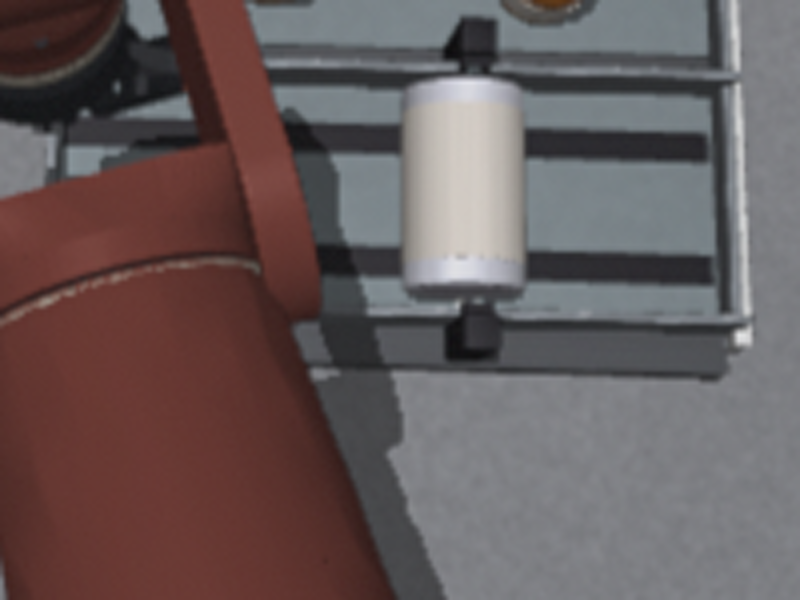

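The tin is at crop columns 401–526 (y ≈ 0.010), and the stripe is at y ≈ 0.0055. About 4.5 mm remains, so I'll make one 9 mm fingertip stroke.

Call:
drive_tool([
  [[0,-0.044,0],0],
  [[0,-0.044,0],0],
  [[0,-0.044,0],0],
  [[0,-0.044,0],0],
  [[0,-0.036,0.02],0],
  [[0,0,0.035],0],
  [[0,0,0.035],0],
  [[0,0,0.015],0],
  [[0,0,0],0],
  [[0,0,0],0],
])

```text
t: 16.95
tool_pos: [0.5052, 0.0098, 0.1785]
tool_rot: [-0.0, 3.14, -0.0]
contact_force: [-0.1, -0.3, -0.9]
opening: 0.0001
grip_force: 0.0
```

Call:
drive_tool([
  [[0,0,0.005],0],
  [[0,0,0.003],0],
  [[0,0,0.002],0],
  [[0,0,0],0],
  [[0,0,0],0],
])

```text
t: 17.45
tool_pos: [0.5053, 0.0101, 0.1686]
tool_rot: [-0.001, 3.14, -0.0]
contact_force: [-1.3, 0.6, 4.9]
opening: -0.0
grip_force: 2.6
```

Call:
drive_tool([
  [[0,-0.001,0],0],
  [[0,-0.002,0],0],
  [[0,-0.003,0],0],
  [[0,-0.002,0],0],
  [[0,-0.001,0],0],
  [[0,0,0],0],
  [[0,0,0],0],
])

```text
t: 18.15
tool_pos: [0.5053, 0.0009, 0.1685]
tool_rot: [-0.0, 3.14, -0.001]
contact_force: [-2.0, -0.4, 4.9]
opening: 0.0006
grip_force: 2.8
```

Call:
drive_tool([
  [[0,0,-0.005],0],
  [[0,0,-0.02],0],
  [[0,0,-0.035],0],
  [[0,0,-0.035],0],
  [[0,0,-0.02],0],
  [[0,0,0],0],
  [[0,0,0],0],
  [[0,0,0],0],
])

```text
t: 18.95
tool_pos: [0.5038, 0.0012, 0.2802]
tool_rot: [0.0, -3.138, -0.001]
contact_force: [0.2, 0.5, 0.3]
opening: -0.0002
grip_force: 0.0
```

```bash
python3 - <<'E'
from station import ctrl, vision
import cv2,numpy as np
print(ctrl.get_obs()["tool_pos"])
d=vision.get_image("wrist"); cv2.imwrite("pics/w4.png",cv2.resize(d["image"][60:320,120:520],None,fx=2,fy=2,interpolation=cv2.INTER_CUBIC)); np.savez("w4.npz",**d)
E
```

```text
[0.50378559 0.00118605 0.28015992]
```

View pics/w4.png

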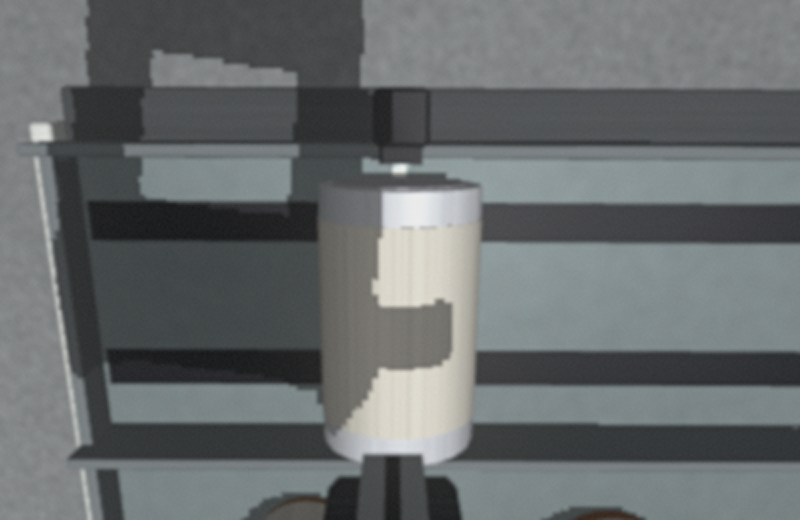

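In the wrist view, the tin's sides at crop columns 319 and 481 give a centre at 400. The stripe is at (400,168) and the post at about 402, all close to the camera's centre column, so there is little parallax. The tin is centred to about 1 mm. I'll take the hand away and hand the job in.

Call:
drive_tool([
  [[0,0.02,-0.02],0],
  [[0,0.04,0],0],
  [[0,0.04,0],0],
  [[0,0.04,0],0],
  [[0,0.04,0],0],
  [[0,0.02,0],0],
  [[0,0,0],0],
  [[0,0,0],0],
  [[0,0,0],0],
])

```text
t: 19.9
tool_pos: [0.5045, 0.2001, 0.3016]
tool_rot: [-0.001, -3.14, 0.001]
contact_force: [-0.4, 0.0, 1.2]
opening: 0.0001
grip_force: 0.0
```

```bash
python3 look.py t3 228 252; python3 -c "
from station import ctrl; print(ctrl.finish_job())"
```

```text
228 25 [0.5336 0.0321] [ 0.5348 -0.0223]
252 25 [0.4803 0.0325] [ 0.4815 -0.0223]
the job is handed in; nothing more can be done
None
```

I rolled the white tin along the near lane with strokes on its top; the last wrist view shows it centred on the stripe to about 1 mm. The hand is clear, the jars and carton were not touched, and the job was handed in at about 20 s.

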